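# Get the wax tin out of the finishing caddy

## Robot

A 7-joint arm with a two-finger parallel gripper is mounted at the origin on a cart in front of the work surface, level with it; the furniture and walls round the work are solid. World frame = base frame: x ahead of the robot, y to its left, z up, the work surface at z = 0. Lengths are in m, angles in rad, forces in N, time in s.
With the tool pointing down it reaches from about 0.4 to 0.875 m from the base axis. Payload 4.4 kg.
Tool frame: the origin (TCP) lies between the finger pads; the fingertips stand 22 mm ahead of it and the grasp point (between the pads) lies 3 mm ahead of it; y points along the fingers, x is the direction in which the jaws open and shut, and the axes are right-handed (so a half turn about y gives the same grasp; the last joint's range is limited). The gripper opens to 85 mm and grips with 20 to 120 N. Pads are 22 mm wide; open, the fingers measure 114 mm over their backs; the gripper's body (76 mm by 85 mm) begins 54 mm behind the grasp point. The pads swing forward as they close: fully open they stand 13 mm farther back than shut.
Start: joints at [1.192, 0.628, 0.038, 1.517, -0.027, 0.996, -0.02], TCP at [0.2, -0.618, 0.253] pointing down, gripper open.
Joint ranges: [-3.06, 3.06], [-0.37, 2.12], [-1.25, 1.32], [0.18, 2.47], [-1.1, 4.24], [0.23, 1.98], [-2.94, 2.94]. Speed limits (rad/s): [2.57, 2.57, 3.14, 3.14, 3.14, 3.14, 3.14].

## Interface

Orientations are given as a rotation vector (axis times angle).
In Python, from plant import env gives the robot as it stands. The module is installed in compiled form; this text tells all that it offers.
- The arm moves only by the tool apply_moves, never from a script. Its argument "steps" is a list of rows, each a list of 3 entries, a list of its own where there are three numbers: the gripper's target within -1 to 1 (fully open at 1, half-way at 0, shut at -1), then the shift along the world's x, y, z in m, then the turn, a rotation vector about the world's x, y, z in rad. A call has 1 to 20 rows; each row is the pose to reach, as a shift and turn from the pose commanded when the call began; what a row does not reach only later rows make up. A row lasts 1/12 s, in which the tool goes at most 41.7 mm and 7.16 degrees, less where a joint would pass 70% of its speed; a pose out of reach is approached as far as the arm can. A call with a gripper value outside its range is refused whole. The fingers move at their own pace and stop on an object; "grip_force" is the grip in N (left out, the last holds). Time passes only in rows, so rows that repeat a pose let the fingers close. It gives the time, the measured TCP pose, the force and the opening at its end, in the units of the state.
- env.observe(): the state, without advancing time (a new reading comes with each control period).
- env.camera(name): name is "scene" or "top" or "wrist"; returns (picture, depth): 384x512x3 uint8, red, green, blue; 384x512 float32, m along the optical axis (not along the pixel's ray), 0 where there is no reading.
- env.calibration(name): a dict with "fx", "fy", "cx", "cy" (pixels), "k1" (the pictures are not rectified: a ray, as slopes to the right and down, at radius r is drawn at 1 + k1 r^2 times it, then the intrinsics apply), "pose" (4x4, takes a point from camera to world coordinates). Camera axes: x right, y up, looking along -z (the intrinsics and any distortion apply to the point x, -y, -z); pixel columns grow to the right and rows downward; lengths in m; the calibration is good to about 2 mm. A picture is of the moment at which its call begins: read the wrist's pose just before it. calibration takes no time and is no camera call; for the wrist camera it gives the pose at the moment of the call.
- env.finish_job(): hands the job in, once; it reports no verdict.
The state is a dict: "time_s": time; "joint_pos": joint angles; "joint_vel": joint speeds; "effort": joint torques, N m; "tcp_pos": TCP position; "ee_rot": TCP orientation; "force": force on the tool from outside, world axes, zero at the start; "torque": the same for the moment, N m; "finger_gap": opening from 0.0 (shut) to 1.0 (fully open).
Only numpy, scipy, OpenCV 4.12 (cv2) and the standard library are available. Lean on these libraries where they do the work, as an engineer would, in place of code of your own. Each camera call takes 0.05 s, during which the arm holds its last target.

## Task

Get the wax tin out of the wooden caddy: it is hemmed in by the glue jar and the green can, so first stand both of those on the blue mat, then set the tin flat in the middle of the round cork coaster, and only after that put the jar and the can back upright in the caddy, each on the very spot where it stood at the start. Do not knock the jar or the can over, and leave the block plane and the screw box where they are.

Things in the scene. Friction and masses are not known exactly. Their poses are not given: they have to be found in the camera images.
- caddy: Fixed open wooden box, 94 (x) by 240 (y) by 38 mm high, walls and floor 7 mm thick. Origin: centre of its underside; z up, y lengthwise. Wax tin at y = 0, below the rim, 6.5 mm from the long walls: fingers fit beside it only along y, once both neighbours are gone. Jar and can at y = -72 and +72 mm, in either order; they rise above the rim and are gripped there, along x. Dark discs mark the places.
- glue_jar: Round jar, red-brown contents, white label band, black lid, 59 mm diameter, 76 mm tall (lid fixed, top 14 mm, 56 mm diameter), 0.14 to 0.28 kg. Loose. Origin: centre of its underside, z up when upright.
- filler_can: Plain round dark-green can with a pale metal top, 56 mm diameter, 88 mm tall, 0.17 to 0.35 kg. Loose. Origin: centre of its underside, z up when upright.
- wax_tin: Flat round wax tin, dark blue-grey lid with a yellow centre (fixed shut), lid 67 mm diameter from 13 to 24 mm up, body below it 64 mm, 24 mm tall, 0.06 to 0.13 kg. Loose. Origin: centre of its underside, z up.
- side_mat: Blue mat fixed flat on the bench, 110 mm (x) by 200 mm (y), 3 mm thick; the side area for jar and can. Origin: centre of its underside; z up, y along its length.
- coaster: Round cork coaster fixed on the bench, 100 mm diameter, 6 mm thick. Origin: centre of its underside.
- block_plane: Small steel block plane, 49 x 161 x 55 mm, loose; a bystander to be left alone. Origin: centre of its underside, y along its length.
- screw_box: Small beech box with a lid, 64 x 78 x 40 mm, loose; a bystander to be left alone. Origin: centre of its underside.

How it is judged:
On the way, in this order (a step that is already met when the one before it is completed fails the run):
1. the glue jar and the green can both stand released on the blue mat, the tin still in the caddy (x of glue_jar in the frame of side_mat between -0.055 and 0.055 m and y of glue_jar in the frame of side_mat between -0.1 and 0.1 m and z of each of glue_jar, filler_can in the frame of side_mat below 0.008 m and linear speed of each of glue_jar, filler_can below 0.02 m/s and contact force between the fingers and glue_jar below 0.3 N and angle between each of glue_jar, filler_can's own z axis and vertical below 0.1 rad and x of filler_can in the frame of side_mat between -0.055 and 0.055 m and y of filler_can in the frame of side_mat between -0.1 and 0.1 m and contact force between the fingers and filler_can below 0.3 N and distance of wax_tin from where it was at the start of the episode below 0.03 m), for 0.2 s.
2. the wax tin lies released on the cork coaster, jar and can still on the mat (horizontal distance between wax_tin and coaster below 0.015 m and z of wax_tin in the frame of coaster between 0.003 and 0.01 m and linear speed of each of wax_tin, glue_jar, filler_can below 0.02 m/s and contact force between the fingers and wax_tin below 0.3 N and angle between each of wax_tin, glue_jar, filler_can's own z axis and vertical below 0.1 rad and x of glue_jar in the frame of side_mat between -0.055 and 0.055 m and y of glue_jar in the frame of side_mat between -0.1 and 0.1 m and z of each of glue_jar, filler_can in the frame of side_mat below 0.008 m and contact force between the fingers and glue_jar below 0.3 N and x of filler_can in the frame of side_mat between -0.055 and 0.055 m and y of filler_can in the frame of side_mat between -0.1 and 0.1 m and contact force between the fingers and filler_can below 0.3 N), for 0.2 s.
At the end, for the whole second after the job is handed in: The wax tin lies flat on the cork coaster, its centre within 15 mm of the coaster's; the glue jar and the green can each stand upright in the caddy within 15 mm of where they stood at the start; all are released and at rest; block plane and screw box are within 20 mm of where they were (horizontal distance between wax_tin and coaster below 0.015 m and z of wax_tin in the frame of coaster between 0.003 and 0.01 m and linear speed of each of wax_tin, glue_jar, filler_can below 0.02 m/s and contact force between the fingers and wax_tin below 0.3 N and angle between each of wax_tin, glue_jar, filler_can's own z axis and vertical below 0.1 rad and distance of each of glue_jar, filler_can from where it was at the start of the episode below 0.015 m and contact force between the fingers and glue_jar below 0.3 N and contact force between the fingers and filler_can below 0.3 N and distance of each of block_plane, screw_box from where it was at the start of the episode below 0.02 m); the robot touches nothing.
It fails at once if the jar or the can is knocked over (angle between any of glue_jar, filler_can's own z axis and vertical above 0.8 rad).
It fails at once if the block plane or the screw box is shifted by more than 20 mm (distance of any of block_plane, screw_box from where it was at the start of the episode above 0.02 m).
It also fails if it takes over 96 s, if anything falls off the work surface, if the arm or the gripper's body presses on something with over 40 N, if the wrist force passes 120 N, or if a joint passes its speed limit or range.

## Working session

There is one attempt and no reset: what is moved stays moved. The work goes in short steps, Python scripts to look and compute and a tool call to move; the robot and the scene stay as the last step left them, time stands still between calls to the robot, and variables do not carry over. Pictures are saved under pics/ and viewed, and the job is handed in when it is done.

Besides the shell and the picture viewer there is one more tool, called after "Request:" as name(argument=value, ...), one argument or row to a line, values as JSON. apply_moves: Moves the arm, as the interface text tells. Its arguments: {"type":"object","properties":{"steps":{"type":"array","items":{"type":"array"}},"grip_force":{"type":"number"}},"required":["steps"]}

```bash
mkdir -p pics
cat > h.py <<'E'
import numpy as np, cv2
from plant import env
def snap(cam,name):
    c=env.calibration(cam); im,d=env.camera(cam); cv2.imwrite(f'pics/{name}.png',im[:,:,::-1]); np.savez(f'pics/{name}.npz',im=im,d=d,pose=c['pose'],K=[c['fx'],c['fy'],c['cx'],c['cy'],c['k1']])
    return im,d,c
def load(name):
    z=np.load(f'pics/{name}.npz'); K=z['K']
    return z['im'],z['d'],dict(fx=K[0],fy=K[1],cx=K[2],cy=K[3],k1=K[4],pose=z['pose'])
def und(c,u,v):
    M=np.array([[c['fx'],0,c['cx']],[0,c['fy'],c['cy']],[0,0,1.]])
    p=np.stack([np.ravel(u),np.ravel(v)],1).astype(float).reshape(-1,1,2)
    return cv2.undistortPoints(p,M,np.array([c['k1'],0,0,0,0.])).reshape(-1,2)
def rays(c,u,v):
    s=und(c,u,v); d=np.c_[s[:,0],-s[:,1],-np.ones(len(s))]@c['pose'][:3,:3].T
    return c['pose'][:3,3],d
def onz(c,u,v,z):
    o,d=rays(c,u,v); t=(z-o[2])/d[:,2]; return o+d*t[:,None]
def cloud(c,d):
    v,u=np.mgrid[:d.shape[0],:d.shape[1]]; o,r=rays(c,u,v); return (o+r*d.reshape(-1,1)).reshape(*d.shape,3)
E
python3 - <<'E'
from h import *
print(env.observe())
for n in ('scene','top'):
    im,d,c=snap(n,n+'0'); print(n,c)
E
```

```text
{'time_s': 0.0, 'joint_pos': array([ 1.19222151,  0.6293672 ,  0.03838861,  1.51838465, -0.02699209,
        0.99628714, -0.01995729]), 'joint_vel': array([-7.69063898e-04, -2.09011762e-03,  5.76057729e-04,  9.12330785e-05,
       -1.88690380e-04, -1.56061725e-03,  7.09095824e-05]), 'effort': array([ 1.48333261e-04, -5.63395429e+01,  1.22603841e+00, -1.93441343e+01,
        1.08319178e-02,  1.05593348e-02,  1.07066944e-05]), 'tcp_pos': array([ 0.19987773, -0.61788406,  0.25236909]), 'ee_rot': array([-1.33995331,  0.97683784, -0.97424781]), 'force': array([-0.27826457, -0.08316514,  0.51549166]), 'torque': array([-0.03991088, -0.00652264,  0.01102159]), 'finger_gap': 1.0001152364554389}
scene {'fx': 407.96577619678243, 'fy': 407.96577619678243, 'cx': 248.66397022745886, 'cy': 195.6771573500362, 'k1': 0.016709600951271174, 'pose': array([[ 0.47558529,  0.65965956, -0.5819518 ,  0.00273438],
       [-0.87958975,  0.34769219, -0.32470295, -0.03298141],
       [-0.01185331,  0.66630279,  0.74558708,  0.68474573],
       [ 0.        ,  0.        ,  0.        ,  1.        ]])}
top {'fx': 381.5210403053909, 'fy': 381.5210403053909, 'cx': 239.99989307030216, 'cy': 194.137997536458, 'k1': -0.10211590377267155, 'pose': array([[-0.01675584,  0.9948982 , -0.09948277,  0.45508551],
       [-0.99980615, -0.01770069, -0.00862243,  0.23687996],
       [-0.01033936,  0.09931901,  0.99500193,  0.87572438],
       [ 0.        ,  0.        ,  0.        ,  1.        ]])}
```

View pics/scene0.png

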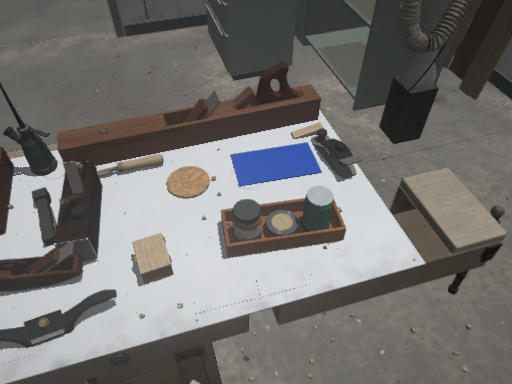

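View pics/top0.png

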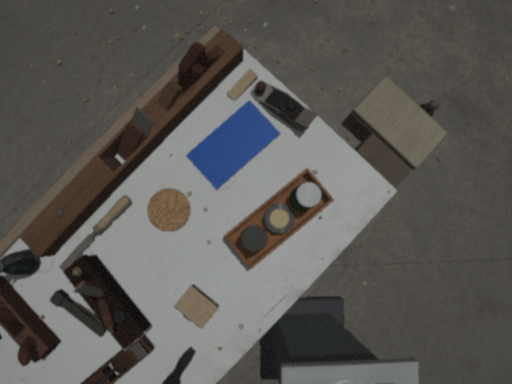

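```bash
cat > m.py <<'E'
from h import *
im,d,c=load('top0')
hsv=cv2.cvtColor(im,cv2.COLOR_RGB2HSV)
P=cloud(c,d)
def big(m):
    n,l,s,ce=cv2.connectedComponentsWithStats(m.astype(np.uint8)); i=1+np.argmax(s[1:,4]); return l==i
# mat
m=big((hsv[...,0]>105)&(hsv[...,0]<130)&(hsv[...,1]>150))
cn=max(cv2.findContours(m.astype(np.uint8),0,1)[0],key=cv2.contourArea)[:,0]
w=onz(c,cn[:,0],cn[:,1],.003)
r=cv2.minAreaRect((w[:,:2]*1000).astype(np.float32)); print('mat',r, cv2.boxPoints(r).round(0).tolist(),'z',np.median(P[m][:,2]))
# caddy by plane rim: brown; orange sat near
box=np.zeros(m.shape,bool); box[160:275,215:340]=1
m=big(box&(hsv[...,0]<15)&(hsv[...,1]>100)&(hsv[...,2]>50))
cn=max(cv2.findContours(m.astype(np.uint8),0,1)[0],key=cv2.contourArea)[:,0]
w=onz(c,cn[:,0],cn[:,1],.038)
r=cv2.minAreaRect((w[:,:2]*1000).astype(np.float32)); print('caddy',r, cv2.boxPoints(r).round(0).tolist(), cn.min(0),cn.max(0))
# from depth: rim pixels
mm=box&(abs(P[...,2]-.038)<.006); r=cv2.minAreaRect((P[mm][:,:2]*1000).astype(np.float32)); print('caddy depth',r,mm.sum())
# coaster
m=np.zeros(m.shape,bool); m[180:240,140:198]=1
m=big(m&(hsv[...,1]>80)); cn=max(cv2.findContours(m.astype(np.uint8),0,1)[0],key=cv2.contourArea)[:,0]
w=onz(c,cn[:,0],cn[:,1],.006); print('coaster',cv2.fitEllipse((w[:,:2]*1000).astype(np.float32)),'z',np.median(P[m][:,2]))
for nm,z,tol in(('jar',.083,.008),('can',.095,.006)):
    b=np.zeros(m.shape,bool)
    if nm=='jar': b[220:260,235:275]=1
    else: b[175:215,285:330]=1
    mm=big(b&(abs(P[...,2]-z)<tol)); cn=max(cv2.findContours(mm.astype(np.uint8),0,1)[0],key=cv2.contourArea)[:,0]
    w=onz(c,cn[:,0],cn[:,1],z); print(nm,cv2.minEnclosingCircle((w[:,:2]*1000).astype(np.float32)),cv2.fitEllipse((w[:,:2]*1000).astype(np.float32)),'z',np.median(P[mm][:,2]),mm.sum())
b=np.zeros(m.shape,bool); b[200:236,258:300]=1
mm=big(b&(hsv[...,0]>17)&(hsv[...,0]<35)&(hsv[...,1]>80)); cn=max(cv2.findContours(mm.astype(np.uint8),0,1)[0],key=cv2.contourArea)[:,0]
w=onz(c,cn[:,0],cn[:,1],.031); print('tin',cv2.fitEllipse((w[:,:2]*1000).astype(np.float32)),'z',np.median(P[mm][:,2]))
for nm,(a,e,f,g) in dict(plane=(75,135,248,318),box=(282,330,172,222)).items():
    b=np.zeros(m.shape,bool); b[a:e,f:g]=1; mm=b&(P[...,2]>.02); q=P[mm]; print(nm,q.min(0).round(3),q.max(0).round(3),cv2.minAreaRect((q[:,:2]*1000).astype(np.float32)))
mm=np.zeros(m.shape,bool);mm[260:290,140:180]=1;print('bench z',np.median(P[240:260,170:220,2]))
cv2.imwrite('pics/crop.png',cv2.resize(im[80:280,140:350,::-1],None,fx=3.5,fy=3,interpolation=cv2.INTER_CUBIC))
E
python3 m.py
```

```text
mat ((660.4374389648438, 259.3883972167969), (103.72715759277344, 193.5751953125), 40.70305252075195) [[558.0, 299.0], [684.0, 152.0], [763.0, 220.0], [637.0, 367.0]] z 0.0034804776859646003
caddy ((485.24420166015625, 160.43453979492188), (89.29590606689453, 235.94354248046875), 38.07136154174805) [[377.0, 226.0], [523.0, 40.0], [593.0, 95.0], [448.0, 281.0]] [225 170] [331 267]
caddy depth ((485.81243896484375, 159.7732696533203), (94.32965087890625, 239.27854919433594), 37.96061325073242) 1153
coaster ((510.1297607421875, 409.8104248046875), (92.85454559326172, 93.432861328125), 176.88572692871094) z 0.006466143884488518
jar ((441.483154296875, 217.44342041015625), 27.620508193969727) ((441.4212951660156, 217.7954864501953), (51.533607482910156, 52.055240631103516), 14.056175231933594) z 0.08374577841284553 528
can ((529.66015625, 103.2342758178711), 25.975101470947266) ((529.6587524414062, 103.24004364013672), (49.75172805786133, 50.4429931640625), 174.65017700195312) z 0.09537688710177866 490Traceback (most recent call last):
  File "m.py", line 32, in <module>
    w=onz(c,cn[:,0],cn[:,1],.031); print('tin',cv2.fitEllipse((w[:,:2]*1000).astype(np.float32)),'z',np.median(P[mm][:,2]))
                                               ~~~~~~~~~~~~~~^^^^^^^^^^^^^^^^^^^^^^^^^^^^^^^^^^^
cv2.error: OpenCV(4.12.0) /io/opencv/modules/imgproc/src/shapedescr.cpp:361: error: (-201:Incorrect size of input array) There should be at least 5 points to fit the ellipse in function 'fitEllipseNoDirect'
```

Run:
```python
from h import *
im,d,c=load('scene0')
P=cloud(c,d)
print(P[150,275],P[182,190],P[255,152],P[205,246],P[193,320],P[222,282])
cv2.imwrite('pics/crops.png',cv2.resize(im[110:270,120:370,::-1],None,fx=3,fy=3,interpolation=cv2.INTER_CUBIC))
```

```text
[0.69813106 0.27785887 0.00425004] [0.50832046 0.40379697 0.00374937] [0.2897451  0.33756414 0.03980305] [0.4481986  0.22184277 0.08365044] [0.5345741  0.10467393 0.09419772] [0.4821514  0.15804912 0.03015404]
```

View pics/crops.png

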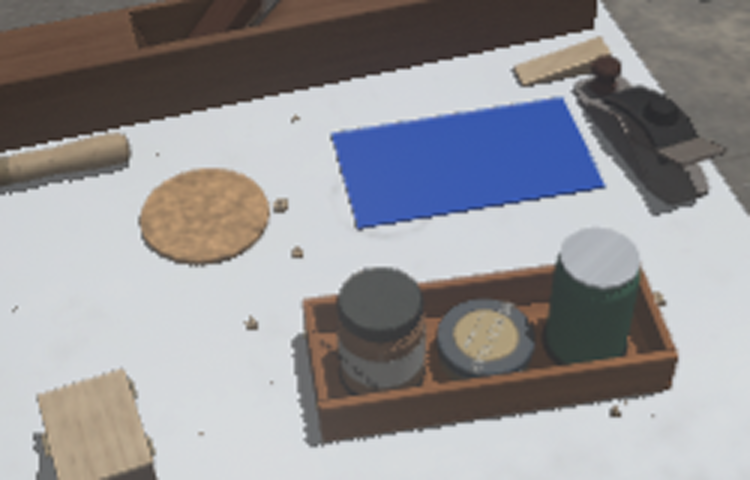

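```bash
sed -i 's/^mm=big(b&(hsv\[...,0\]>17.*$/mm=big(b\&(hsv[...,0]>12)\&(hsv[...,0]<40)\&(hsv[...,1]>50)); cn=max(cv2.findContours(mm.astype(np.uint8),0,1)[0],key=cv2.contourArea)[:,0]/' m.py; python3 m.py
python3 - <<'E'
from h import *
from scipy.spatial.transform import Rotation as R
o=env.observe(); print(R.from_rotvec(o['ee_rot']).as_matrix().round(3))
im,d,c=load('scene0'); hsv=cv2.cvtColor(im,cv2.COLOR_RGB2HSV)
def big(m):
    n,l,s,ce=cv2.connectedComponentsWithStats(m.astype(np.uint8)); i=1+np.argmax(s[1:,4]); return l==i
P=cloud(c,d)
def cnt(m): return max(cv2.findContours(m.astype(np.uint8),0,1)[0],key=cv2.contourArea)[:,0]
m=big((hsv[...,0]>105)&(hsv[...,0]<130)&(hsv[...,1]>150)); cn=cnt(m); w=onz(c,cn[:,0],cn[:,1],.003); print('mat',cv2.minAreaRect((w[:,:2]*1000).astype(np.float32)))
b=np.zeros(m.shape,bool); b[160:205,160:214]=1
m=big(b&(hsv[...,1]>60)); cn=cnt(m); w=onz(c,cn[:,0],cn[:,1],.006); print('coaster',cv2.fitEllipse((w[:,:2]*1000).astype(np.float32)))
for nm,z,bb in(('jar',.083,(195,232,228,268)),('can',.095,(180,205,300,338)),('tin',.031,(208,238,262,302))):
    b=np.zeros(m.shape,bool); b[bb[0]:bb[1],bb[2]:bb[3]]=1
    mm=big(b&(abs(P[...,2]-z)<.005)); cn=cnt(mm)
    w=onz(c,cn[:,0],cn[:,1],z); print(nm,cv2.minEnclosingCircle((w[:,:2]*1000).astype(np.float32)),'z',np.median(P[mm][:,2]))
E
```

```text
mat ((660.4374389648438, 259.3883972167969), (103.72715759277344, 193.5751953125), 40.70305252075195) [[558.0, 299.0], [684.0, 152.0], [763.0, 220.0], [637.0, 367.0]] z 0.0034804776859646003
caddy ((485.24420166015625, 160.43453979492188), (89.29590606689453, 235.94354248046875), 38.07136154174805) [[377.0, 226.0], [523.0, 40.0], [593.0, 95.0], [448.0, 281.0]] [225 170] [331 267]
caddy depth ((485.81243896484375, 159.7732696533203), (94.32965087890625, 239.27854919433594), 37.96061325073242) 1153
coaster ((510.1297607421875, 409.8104248046875), (92.85454559326172, 93.432861328125), 176.88572692871094) z 0.006466143884488518
jar ((441.483154296875, 217.44342041015625), 27.620508193969727) ((441.4212951660156, 217.7954864501953), (51.533607482910156, 52.055240631103516), 14.056175231933594) z 0.08374577841284553 528
can ((529.66015625, 103.2342758178711), 25.975101470947266) ((529.6587524414062, 103.24004364013672), (49.75172805786133, 50.4429931640625), 174.65017700195312) z 0.09537688710177866 490
tin ((485.04180908203125, 159.0637969970703), (41.75764846801758, 42.713417053222656), 
[... 218 characters left out ...]
5 0.392 0.876] ((354.97686767578125, 291.8634948730469), (78.8860855102539, 223.31338500976562), 49.07442092895508)
bench z 0.00041501382215042293
[[ 0.308 -0.     0.951]
 [-0.951  0.002  0.308]
 [-0.002 -1.     0.   ]]
mat ((657.0713500976562, 258.29669189453125), (105.93793487548828, 197.00201416015625), 41.064186096191406)
coaster ((507.04876708984375, 408.61407470703125), (96.05583953857422, 97.07669067382812), 143.06317138671875)
jar ((439.1329345703125, 216.0457305908203), 28.136634826660156) z 0.08217790810626124
can ((528.1015014648438, 103.78382110595703), 26.04435920715332) z 0.09392144068371733
tin ((478.0877685546875, 150.13351440429688), 43.275508880615234) z 0.02956909256339918
```

Request:
apply_moves(
  steps=[
    [1,[0.03,0.03,0],[0,0,0.08]],
    [1,[0.06,0.055,0],[0,0,0.16]],
    [1,[0.09,0.08,0],[0,0,0.24]],
    [1,[0.12,0.11,0],[0,0,0.32]],
    [1,[0.15,0.135,0],[0,0,0.4]],
    [1,[0.18,0.16,0],[0,0,0.48]],
    [1,[0.21,0.19,0],[0,0,0.56]],
    [1,[0.24,0.22,0],[0,0,0.64]],
    [1,[0.27,0.25,0],[0,0,0.72]],
    [1,[0.3,0.28,0],[0,0,0.8]],
    [1,[0.33,0.31,0],[0,0,0.88]],
    [1,[0.34,0.34,0],[0,0,0.96]],
    [1,[0.34,0.38,0],[0,0,1.04]],
    [1,[0.34,0.42,0],[0,0,1.12]],
    [1,[0.34,0.46,0],[0,0,1.2]],
    [1,[0.33,0.5,0],[0,0,1.28]],
    [1,[0.32,0.54,0],[0,0,1.36]],
    [1,[0.31,0.58,0],[0,0,1.44]],
    [1,[0.3,0.62,0],[0,0,1.52]],
    [1,[0.29,0.66,0],[0,0,1.6]],
  ],
)

```text
time_s: 1.77
tcp_pos: [0.489, 0.0431, 0.2532]
ee_rot: [-1.554, -0.271, 0.272]
force: [1.1, 0.5, 0.2]
finger_gap: 1.005
```

Request:
apply_moves(
  steps=[
    [1,[-0.01,0.04,0],[0,0,0.08]],
    [1,[-0.02,0.08,0],[0,0,0.16]],
    [1,[-0.03,0.12,-0.02],[0,0,0.24]],
    [1,[-0.04,0.15,-0.04],[0,0,0.318]],
    [1,[-0.05,0.175,-0.07],[0,0,0.318]],
    [1,[-0.05,0.175,-0.1],[0,0,0.318]],
    [1,[-0.05,0.175,-0.1],[0,0,0.318]],
    [1,[-0.05,0.175,-0.1],[0,0,0.318]],
  ],
)

```text
time_s: 2.43
tcp_pos: [0.439, 0.2157, 0.1524]
ee_rot: [-1.51, -0.514, 0.52]
force: [0.3, 0.2, -0.1]
finger_gap: 1.0
```

```bash
cat > st.py <<'E'
from h import *
from scipy.spatial.transform import Rotation as R
o=env.observe(); M=R.from_rotvec(o['ee_rot']).as_matrix()
print('t',round(o['time_s'],2),'tcp',o['tcp_pos'].round(4),'yaw',np.degrees(np.arctan2(M[1,0],M[0,0])).round(2),'down',M[:,1].round(3),'q',o['joint_pos'].round(2),'F',o['force'].round(1),'gap',round(o['finger_gap'],3))
E
python3 st.py; python3 -c "
from h import *
snap('wrist','w1');snap('scene','s1')"
```

```text
t 2.43 tcp [0.439  0.2157 0.1524] yaw 37.85 down [-0.003 -0.003 -1.   ] q [-0.21  0.59 -0.44  2.04  0.44  0.6  -0.29] F [ 0.3  0.2 -0.1] gap 1.0
```

View pics/w1.png

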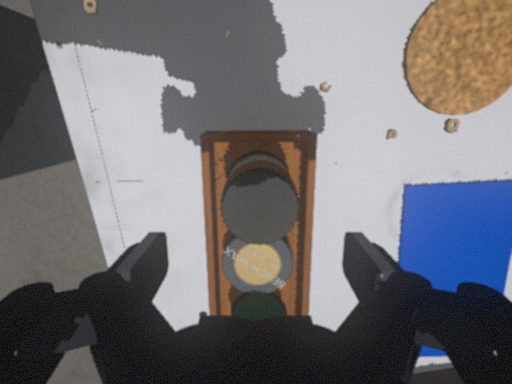

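View pics/s1.png

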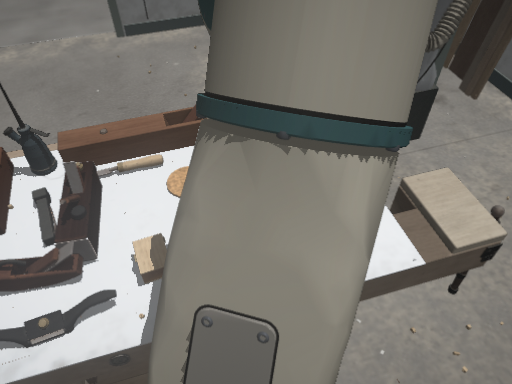

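Run:
```python
from h import *
im,d,c=load('w1'); P=cloud(c,d)
for s in ((230,300,125,170),(230,300,340,385)):
    q=P[s[0]:s[1],s[2]:s[3]].reshape(-1,3); q=q[(q[:,2]>.1)&(q[:,2]<.3)]; print(len(q), q[:,2].min() if len(q) else 0, q[np.argsort(q[:,2])[:200:40]].round(3) if len(q) else '')
b=np.zeros(d.shape,bool); b[160:245,200:310]=1
for z,bb,r in ((.083,(160,245,200,310),28),):
    mm=b&(abs(P[...,2]-z)<.006); n,l,s,ce=cv2.connectedComponentsWithStats(mm.astype(np.uint8)); mm=l==1+np.argmax(s[1:,4])
    cn=max(cv2.findContours(mm.astype(np.uint8),0,1)[0],key=cv2.contourArea)[:,0]; w=onz(c,cn[:,0],cn[:,1],z); print('jar',cv2.minEnclosingCircle((w[:,:2]*1000).astype(np.float32)),np.median(P[mm][:,2]))
hsv=cv2.cvtColor(im,cv2.COLOR_RGB2HSV); b[:]=0; b[235:290,220:295]=1
mm=b&(hsv[...,1]>70)&(P[...,2]<.036); n,l,s,ce=cv2.connectedComponentsWithStats(mm.astype(np.uint8)); mm=l==1+np.argmax(s[1:,4])
print('tin',np.median(P[mm][:,2]),onz(c,*ce[1+np.argmax(s[1:,4])][:,None],.031))
```

```text
2440 0.1432216185764203 [[0.405 0.187 0.143]
 [0.403 0.19  0.146]
 [0.395 0.195 0.147]
 [0.399 0.196 0.149]
 [0.408 0.184 0.149]]
2389 0.14294522128123224 [[0.469 0.246 0.143]
 [0.474 0.239 0.146]
 [0.475 0.238 0.147]
 [0.465 0.249 0.148]
 [0.465 0.25  0.149]]
jar ((439.81109619140625, 217.36956787109375), 27.98516082763672) 0.08368176035877001
tin 0.030955076353385527 [[0.48278345 0.15971238 0.031     ]]
```

Request:
apply_moves(
  grip_force=45,
  steps=[
    [1,[0.001,0.001,-0.03],[0,0,0]],
    [1,[0.001,0.001,-0.06],[0,0,0]],
    [1,[0.001,0.001,-0.08],[0,0,0]],
    [1,[0.001,0.001,-0.09],[0,0,0]],
    [1,[0.001,0.001,-0.092],[0,0,0]],
    [1,[0.001,0.001,-0.092],[0,0,0]],
    [-1,[0.001,0.001,-0.092],[0,0,0]],
    [-1,[0.001,0.001,-0.092],[0,0,0]],
    [-1,[0.001,0.001,-0.092],[0,0,0]],
    [-1,[0.001,0.001,-0.092],[0,0,0]],
    [-1,[0.001,0.001,-0.092],[0,0,0]],
    [-1,[0.001,0.001,-0.092],[0,0,0]],
    [-1,[0.001,0.001,-0.092],[0,0,0]],
    [-1,[0.001,0.001,-0.092],[0,0,0]],
    [-1,[0.001,0.001,-0.092],[0,0,0]],
    [-1,[0.001,0.001,-0.092],[0,0,0]],
  ],
)

```text
time_s: 3.87
tcp_pos: [0.4419, 0.2178, 0.063]
ee_rot: [-1.508, -0.519, 0.514]
force: [-1.1, -1.7, 8.8]
finger_gap: 0.658
```

```bash
python3 st.py; python3 -c "
from h import *
im,d,c=snap('wrist','w2');P=cloud(c,d)
q=P[200:320,100:400].reshape(-1,3)
print('')"
```

```text
t 3.87 tcp [0.4419 0.2178 0.063 ] yaw 37.81 down [ 0.003  0.001 -1.   ] q [-0.31  0.74 -0.3   2.09  0.56  0.38 -0.41] F [-1.1 -1.7  8.8] gap 0.658
```

View pics/w2.png

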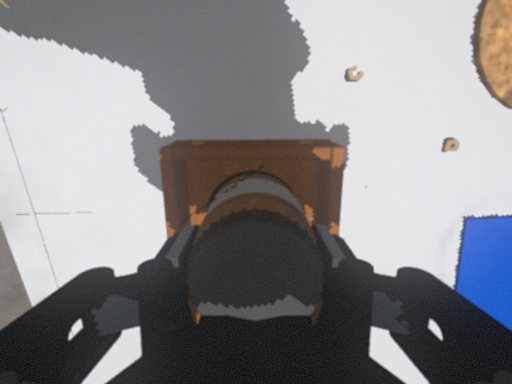

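```bash
python3 - <<'E'
from h import *
im,d,c=load('w2'); P=cloud(c,d)
print('cam',c['pose'].round(3))
for r in range(225,300,8):
    print(r,[f'{P[r,k,2]*1000:.0f}' for k in list(range(150,215,6))+[0]+list(range(300,375,6))])
print(P[230,[178,184,330,336]].round(3))
E
python3 -c "
import cv2
a=cv2.imread('pics/w2.png')[130:340,120:400];a=cv2.convertScaleAbs(a,alpha=2.2,beta=10);cv2.imwrite('pics/w2c.png',cv2.resize(a,None,fx=2.8,fy=2.8,interpolation=2))"
```

```text
cam [[ 0.79  -0.591 -0.16   0.4  ]
 [ 0.613  0.763  0.206  0.269]
 [ 0.    -0.26   0.965  0.184]
 [ 0.     0.     0.     1.   ]]
225 ['0', '-0', '-1', '38', '39', '33', '50', '51', '49', '63', '75', '-852', '74', '64', '49', '50', '51', '38', '39', '0', '1', '-1', '-0', '-0', '-1']
233 ['-1', '-0', '1', '37', '39', '60', '60', '59', '63', '74', '81', '-854', '82', '76', '64', '60', '60', '61', '38', '-0', '0', '0', '0', '-0', '0']
241 ['1', '-1', '-0', '59', '60', '67', '69', '64', '74', '82', '84', '-852', '85', '83', '76', '64', '68', '69', '60', '60', '0', '1', '-0', '-1', '0']
249 ['0', '-0', '67', '67', '75', '76', '75', '80', '83', '84', '83', '-853', '84', '84', '84', '72', '76', '76', '76', '67', '69', '0', '-0', '-0', '-0']
257 ['0', '74', '75', '82', '83', '83', '76', '80', '84', '84', '84', '-852', '82', '85', '84', '81', '75', '82', '83', '82', '75', '75', '0', '-0', '1']
265 ['93', '92', '91', '90', '83', '84', '78', '85', '83', '84', '84', '-854', '84', '83', '83', '84', '77', '83', '83', '92', '90', '93', '94', '91', '90']
273 ['95', '96', '96', '96', '96', '83', '83', '84', '83', '84', '84', '-852', '84', '84', '84', '84', '78', '83', '96', '95', '96', '96', '96', '96', '95']
281 ['101', '100', '100', '100', '108', '108', '82', '84', '83', '84', '83', '-850', '83', '83', '85', '84', '81', '108', '107', '100', '99', '100', '100', '100', '100']
289 ['112', '112', '112', '111', '113', '113', '80', '84', '83', '85', '83', '-856', '83', '83', '83', '84', '80', '112', '112', '112', '113', '113', '112', '111', '111']
297 ['116', '116', '115', '115', '116', '116', '115', '83', '84', '83', '83', '-854', '83', '83', '84', '84', '116', '116', '116', '116', '116', '116', '115', '116', '116']
[[0.406 0.194 0.037]
 [0.408 0.205 0.055]
 [0.471 0.245 0.037]
 [0.474 0.247 0.037]]
```

View pics/w2c.png

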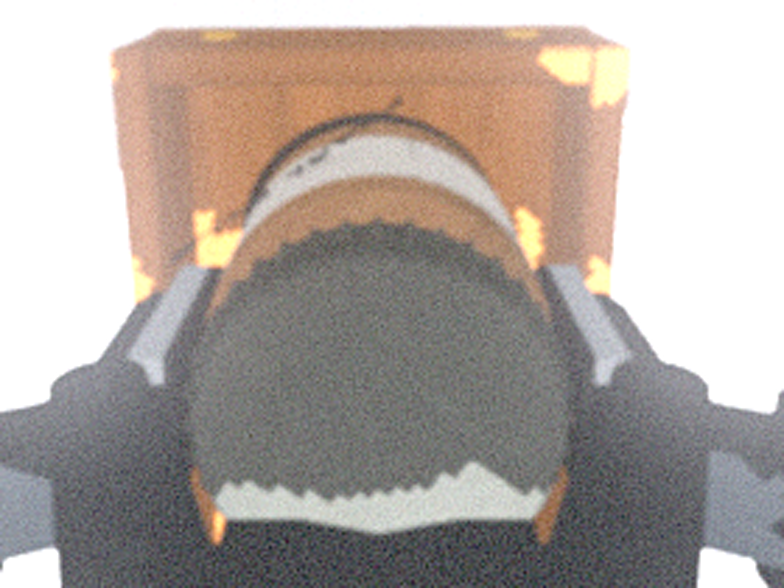

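Request:
apply_moves(
  steps=[
    [-1,[0,0,0.015],[0,0,0]],
    [-1,[0,0,0.035],[0,0,0]],
    [-1,[0,0,0.06],[0,0,0]],
    [-1,[0,0,0.07],[0,0,0]],
    [-1,[0.02,0.008,0.075],[0,0,0]],
    [-1,[0.045,0.019,0.075],[0,0,0]],
    [-1,[0.07,0.029,0.075],[0,0,0]],
    [-1,[0.095,0.039,0.075],[0,0,0]],
    [-1,[0.12,0.05,0.075],[0,0,0]],
    [-1,[0.145,0.06,0.075],[0,0,0]],
    [-1,[0.17,0.071,0.07],[0,0,0]],
    [-1,[0.184,0.076,0.055],[0,0,0]],
    [-1,[0.188,0.078,0.04],[0,0,0]],
    [-1,[0.188,0.078,0.025],[0,0,0]],
    [-1,[0.188,0.078,0.02],[0,0,0]],
    [-1,[0.188,0.078,0.02],[0,0,0]],
  ],
)

```text
time_s: 5.25
tcp_pos: [0.6262, 0.2941, 0.0786]
ee_rot: [-1.509, -0.512, 0.522]
force: [-0.6, -0.8, -2.0]
finger_gap: 0.656
```

```bash
python3 st.py; python3 -c "
from h import *
im,d,c=snap('wrist','w3');snap('top','t3')"
```

```text
t 5.25 tcp [0.6262 0.2941 0.0786] yaw 37.86 down [-0.005 -0.003 -1.   ] q [-0.25  0.92 -0.42  1.5   0.46  0.82 -0.18] F [-0.6 -0.8 -2. ] gap 0.656
```

View pics/w3.png

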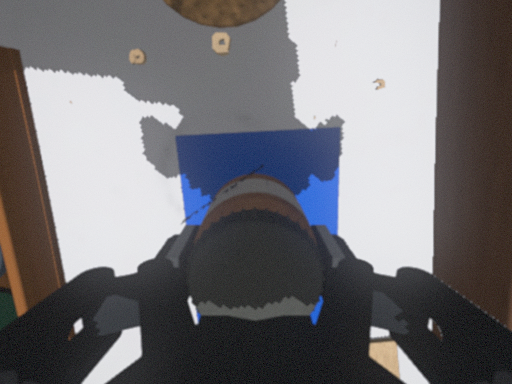

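View pics/t3.png

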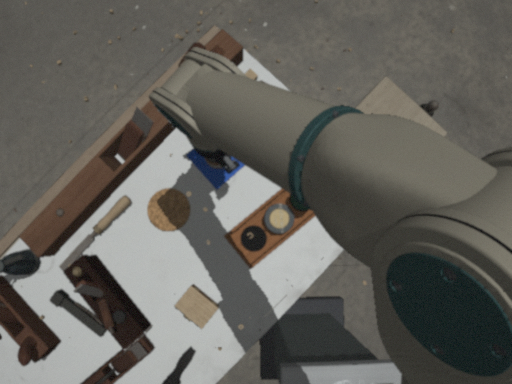

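Request:
apply_moves(
  steps=[
    [-1,[0,0,-0.008],[0,0,0]],
    [-1,[0,0,-0.014],[0,0,0]],
    [-1,[0,0,-0.017],[0,0,0]],
    [-1,[0,0,-0.0185],[0,0,0]],
    [-1,[0,0,-0.0185],[0,0,0]],
    [-1,[0,0,-0.0185],[0,0,0]],
  ],
)

```text
time_s: 5.85
tcp_pos: [0.6291, 0.2956, 0.0629]
ee_rot: [-1.508, -0.517, 0.517]
force: [0.4, 0.2, -1.5]
finger_gap: 0.656
```

```bash
python3 st.py; python3 -c "
from h import *
im,d,c=snap('wrist','w4'); P=cloud(c,d); print(np.median(P[240:290,230:290,2]))
im,d,c=load('w2'); P=cloud(c,d); print(np.median(P[240:290,230:290,2]))"
```

```text
t 5.85 tcp [0.6291 0.2956 0.0629] yaw 37.81 down [ 0.  0. -1.] q [-0.26  0.95 -0.41  1.5   0.47  0.8  -0.19] F [ 0.4  0.2 -1.5] gap 0.656
0.08328231419975152
0.08364600354398631
```

Request:
apply_moves(
  steps=[
    [-1,[0,0,-0.002],[0,0,0]],
    [-1,[0,0,-0.0035],[0,0,0]],
    [-1,[0,0,-0.0045],[0,0,0]],
    [-1,[0,0,-0.0045],[0,0,0]],
    [-1,[0,0,-0.0045],[0,0,0]],
  ],
)

```text
time_s: 6.32
tcp_pos: [0.6292, 0.2957, 0.0592]
ee_rot: [-1.508, -0.517, 0.516]
force: [-1.3, -0.9, 5.2]
finger_gap: 0.654
```

```bash
python3 st.py; python3 -c "
from h import *
im,d,c=snap('wrist','w4'); P=cloud(c,d); print(np.median(P[240:290,230:290,2]))"
```

```text
t 6.32 tcp [0.6292 0.2957 0.0592] yaw 37.81 down [ 0.001  0.    -1.   ] q [-0.26  0.95 -0.41  1.5   0.48  0.79 -0.19] F [-1.3 -0.9  5.2] gap 0.654
0.0796659338757584
```

Request:
apply_moves(
  steps=[
    [0.4,[0,0,0],[0,0,0]],
    [0.6,[0,0,0],[0,0,0]],
    [1,[0,0,0],[0,0,0]],
    [1,[0,0,0],[0,0,0]],
    [1,[0,0,0],[0,0,0]],
    [1,[0,0,0],[0,0,0]],
    [1,[0,0,0.02],[0,0,0]],
    [1,[0,0,0.05],[0,0,0]],
    [1,[0,0,0.08],[0,0,0]],
    [1,[0,0,0.11],[0,0,0]],
    [1,[-0.015,-0.03,0.115],[0,0,0]],
    [1,[-0.03,-0.06,0.115],[0,0,0]],
    [1,[-0.045,-0.09,0.115],[0,0,0]],
    [1,[-0.06,-0.12,0.115],[0,0,0]],
    [1,[-0.075,-0.15,0.115],[0,0,0]],
    [1,[-0.09,-0.18,0.115],[0,0,0]],
    [1,[-0.1,-0.192,0.115],[0,0,0]],
    [1,[-0.1,-0.192,0.115],[0,0,0]],
    [1,[-0.1,-0.192,0.115],[0,0,0]],
  ],
)

```text
time_s: 7.95
tcp_pos: [0.5293, 0.1031, 0.1737]
ee_rot: [-1.509, -0.516, 0.515]
force: [0.8, 0.8, 0.6]
finger_gap: 1.002
```

```bash
python3 st.py
python3 - <<'E'
from h import *
im,d,c=snap('wrist','w5'); snap('top','t5'); P=cloud(c,d)
z=.095; mm=(abs(P[...,2]-z)<.006); n,l,s,ce=cv2.connectedComponentsWithStats(mm.astype(np.uint8)); mm=l==1+np.argmax(s[1:,4])
cn=max(cv2.findContours(mm.astype(np.uint8),0,1)[0],key=cv2.contourArea)[:,0]; w=onz(c,cn[:,0],cn[:,1],z); print('can',cv2.minEnclosingCircle((w[:,:2]*1000).astype(np.float32)),np.median(P[mm][:,2]))
E
```

```text
t 7.95 tcp [0.5293 0.1031 0.1737] yaw 37.74 down [ 0.001  0.    -1.   ] q [ 0.08  0.62 -0.49  1.9   0.42  0.73  0.  ] F [0.8 0.8 0.6] gap 1.002
can ((528.3826904296875, 102.96150970458984), 25.98501968383789) 0.09531063559012706
```

View pics/w5.png

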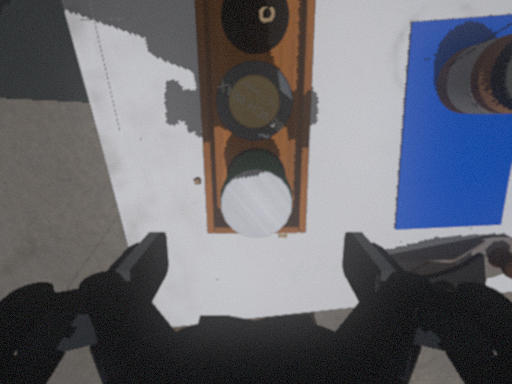

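View pics/t5.png

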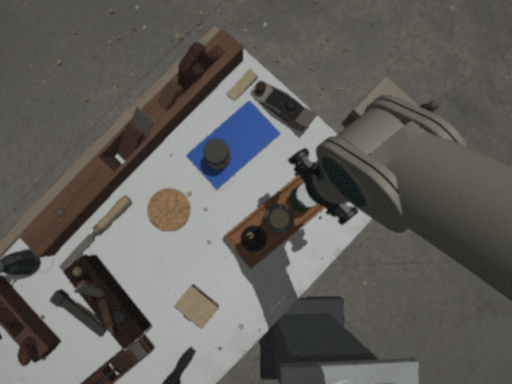

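Request:
apply_moves(
  grip_force=50,
  steps=[
    [1,[-0.001,0,-0.03],[0,0,0]],
    [1,[-0.001,0,-0.06],[0,0,0]],
    [1,[-0.001,0,-0.085],[0,0,0]],
    [1,[-0.001,0,-0.1],[0,0,0]],
    [1,[-0.001,0,-0.108],[0,0,0]],
    [1,[-0.001,0,-0.109],[0,0,0]],
    [0.5,[-0.001,0,-0.109],[0,0,0]],
    [-1,[-0.001,0,-0.109],[0,0,0]],
    [-1,[-0.001,0,-0.109],[0,0,0]],
    [-1,[-0.001,0,-0.109],[0,0,0]],
    [-1,[-0.001,0,-0.109],[0,0,0]],
    [-1,[-0.001,0,-0.109],[0,0,0]],
    [-1,[-0.001,0,-0.109],[0,0,0]],
    [-1,[-0.001,0,-0.109],[0,0,0]],
    [-1,[-0.001,0,-0.109],[0,0,0]],
  ],
)

```text
time_s: 9.3
tcp_pos: [0.5291, 0.1042, 0.0657]
ee_rot: [-1.508, -0.519, 0.514]
force: [0.6, 1.2, 6.6]
finger_gap: 0.639
```

```bash
python3 st.py
```

```text
t 9.3 tcp [0.5291 0.1042 0.0657] yaw 37.82 down [ 0.003  0.001 -1.   ] q [-0.01  0.78 -0.36  1.96  0.55  0.49 -0.11] F [0.6 1.2 6.6] gap 0.639
```

Request:
apply_moves(
  steps=[
    [-1,[0,0,0.015],[0,0,0]],
    [-1,[0,0,0.035],[0,0,0]],
    [-1,[0,0,0.06],[0,0,0]],
    [-1,[0,0,0.07],[0,0,0]],
    [-1,[0.02,0.015,0.07],[0,0,0]],
    [-1,[0.04,0.03,0.07],[0,0,0]],
    [-1,[0.06,0.046,0.07],[0,0,0]],
    [-1,[0.08,0.061,0.07],[0,0,0]],
    [-1,[0.1,0.076,0.07],[0,0,0]],
    [-1,[0.12,0.091,0.07],[0,0,0]],
    [-1,[0.14,0.107,0.065],[0,0,0]],
    [-1,[0.154,0.117,0.05],[0,0,0]],
    [-1,[0.159,0.121,0.035],[0,0,0]],
    [-1,[0.159,0.121,0.02],[0,0,0]],
    [-1,[0.159,0.121,0.008],[0,0,0]],
    [-1,[0.159,0.121,0.003],[0,0,0]],
    [-1,[0.159,0.121,0],[0,0,0]],
    [-1,[0.159,0.121,0],[0,0,0]],
  ],
)

```text
time_s: 10.8
tcp_pos: [0.6865, 0.2237, 0.0638]
ee_rot: [-1.509, -0.515, 0.517]
force: [-0.4, -0.5, -2.9]
finger_gap: 0.645
```

```bash
python3 st.py;python3 -c "
from h import *
im,d,c=snap('wrist','w6'); P=cloud(c,d); print(np.median(P[240:290,230:290,2]))"
```

```text
t 10.8 tcp [0.6865 0.2237 0.0638] yaw 37.79 down [-0.001 -0.001 -1.   ] q [-0.13  0.98 -0.43  1.41  0.47  0.86 -0.05] F [-0.4 -0.5 -2.9] gap 0.645
0.09324839339137785
```

View pics/w6.png

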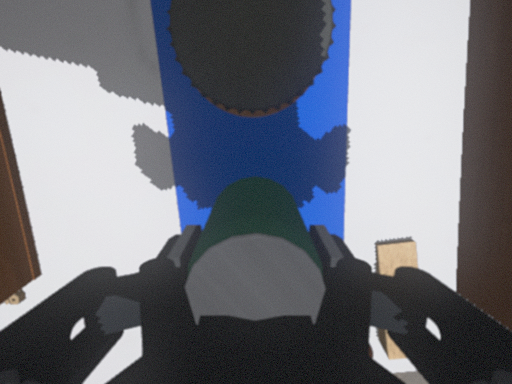

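Request:
apply_moves(
  steps=[
    [-1,[0,0,-0.0015],[0,0,0]],
    [-1,[0,0,-0.003],[0,0,0]],
    [-1,[0,0,-0.003],[0,0,0]],
    [-1,[0,0,-0.003],[0,0,0]],
    [0.4,[0,0,-0.003],[0,0,0]],
    [0.6,[0,0,-0.003],[0,0,0]],
    [1,[0,0,-0.003],[0,0,0]],
    [1,[0,0,-0.003],[0,0,0]],
    [1,[0,0,-0.003],[0,0,0]],
    [1,[0,0,-0.003],[0,0,0]],
    [1,[0,0,0.02],[0,0,0]],
    [1,[0,0,0.05],[0,0,0]],
    [1,[0,0,0.08],[0,0,0]],
    [1,[0,0,0.11],[0,0,0]],
    [1,[0,0,0.12],[0,0,0]],
    [1,[0,0,0.12],[0,0,0]],
  ],
)

```text
time_s: 12.18
tcp_pos: [0.6889, 0.2256, 0.1882]
ee_rot: [-1.508, -0.522, 0.511]
force: [1.5, -1.2, 0.1]
finger_gap: 0.999
```

```bash
python3 st.py;python3 -c "
from h import *
im,d,c=snap('wrist','w7')"
```

```text
t 12.18 tcp [0.6889 0.2256 0.1882] yaw 37.8 down [ 0.006  0.003 -1.   ] q [-0.11  0.84 -0.48  1.34  0.41  1.05  0.  ] F [ 1.5 -1.2  0.1] gap 0.999
```

View pics/w7.png

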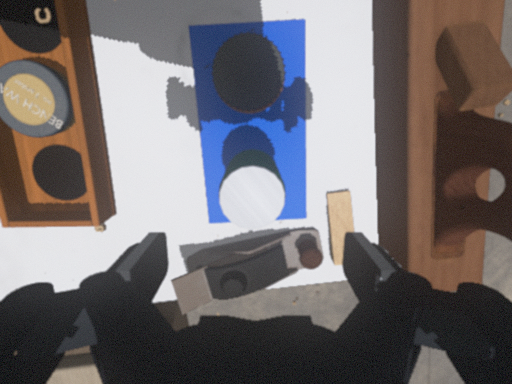

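Request:
apply_moves(
  steps=[
    [1,[-0.015,-0.005,0],[0,0,-0.1]],
    [1,[-0.03,-0.01,0],[0,0,-0.2]],
    [1,[-0.045,-0.015,0],[0,0,-0.3]],
    [1,[-0.06,-0.02,0],[0,0,-0.4]],
    [1,[-0.075,-0.025,0],[0,0,-0.5]],
    [1,[-0.09,-0.03,0],[0,0,-0.6]],
    [1,[-0.105,-0.035,0],[0,0,-0.7]],
    [1,[-0.12,-0.04,0],[0,0,-0.8]],
    [1,[-0.135,-0.045,0],[0,0,-0.9]],
    [1,[-0.15,-0.05,0],[0,0,-1.0]],
    [1,[-0.165,-0.055,0],[0,0,-1.1]],
    [1,[-0.18,-0.06,0],[0,0,-1.2]],
    [1,[-0.19,-0.062,0],[0,0,-1.3]],
    [1,[-0.203,-0.066,0],[0,0,-1.4]],
    [1,[-0.203,-0.066,-0.02],[0,0,-1.5]],
    [1,[-0.203,-0.066,-0.03],[0,0,-1.571]],
    [1,[-0.203,-0.066,-0.04],[0,0,-1.571]],
    [1,[-0.203,-0.066,-0.04],[0,0,-1.571]],
    [1,[-0.203,-0.066,-0.04],[0,0,-1.571]],
  ],
)

```text
time_s: 13.82
tcp_pos: [0.4832, 0.1582, 0.143]
ee_rot: [-1.454, 0.711, -0.708]
force: [-0.2, -0.3, -0.6]
finger_gap: 1.001
```

```bash
python3 st.py;python3 - <<'E'
from h import *
im,d,c=snap('wrist','w8'); P=cloud(c,d)
snap('top','t8')
mm=(abs(P[...,2]-.031)<.004)&(np.hypot(P[...,0]-.485,P[...,1]-.159)<.039); n,l,s,ce=cv2.connectedComponentsWithStats(mm.astype(np.uint8)); mm=l==1+np.argmax(s[1:,4])
cn=max(cv2.findContours(mm.astype(np.uint8),0,1)[0],key=cv2.contourArea)[:,0]; w=onz(c,cn[:,0],cn[:,1],.031); print('tin',cv2.minEnclosingCircle((w[:,:2]*1000).astype(np.float32)),cv2.fitEllipse((w[:,:2]*1000).astype(np.float32)),np.median(P[mm][:,2]))
E
```

```text
t 13.82 tcp [0.4832 0.1582 0.143 ] yaw -52.09 down [-0.003 -0.001 -1.   ] q [-0.34  0.59 -0.05  2.01  0.06  0.54 -1.34] F [-0.2 -0.3 -0.6] gap 1.001
tin ((482.7890625, 160.13201904296875), 33.475135803222656) ((483.0387878417969, 159.97247314453125), (65.52893829345703, 65.8988265991211), 126.94888305664062) 0.031030271834400852
```

View pics/w8.png

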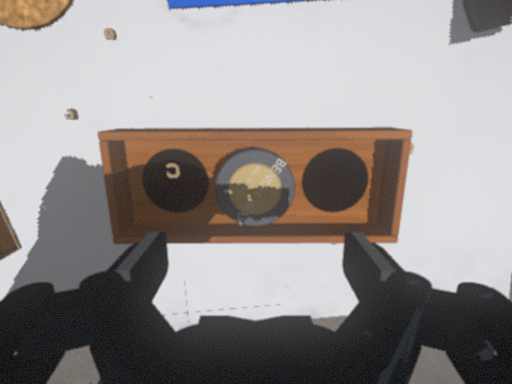

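View pics/t8.png

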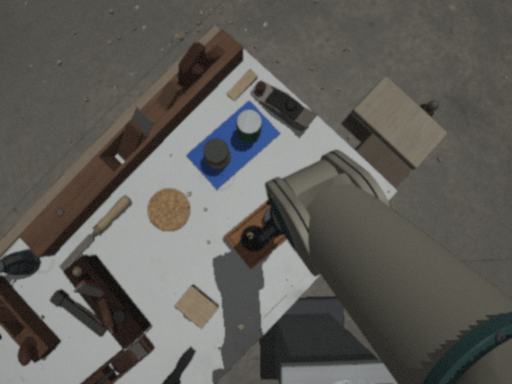

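Request:
apply_moves(
  grip_force=35,
  steps=[
    [1,[0,0.0015,-0.03],[0,0,0]],
    [1,[0,0.0015,-0.06],[0,0,0]],
    [1,[0,0.0015,-0.085],[0,0,0]],
    [1,[0,0.0015,-0.1],[0,0,0]],
    [1,[0,0.0015,-0.11],[0,0,0]],
    [1,[0,0.0015,-0.115],[0,0,0]],
    [1,[0,0.0015,-0.118],[0,0,0]],
    [1,[0,0.0015,-0.118],[0,0,0]],
    [1,[0,0.0015,-0.118],[0,0,0]],
  ],
)

```text
time_s: 14.67
tcp_pos: [0.4847, 0.1602, 0.0271]
ee_rot: [-1.45, 0.71, -0.712]
force: [-0.0, 0.8, -0.4]
finger_gap: 1.006
```

```bash
python3 st.py;python3 - <<'E'
from h import *
im,d,c=snap('wrist','w9'); P=cloud(c,d)
for s in ((230,300,125,170),(230,300,340,385)):
    q=P[s[0]:s[1],s[2]:s[3]].reshape(-1,3); dd=d[s[0]:s[1],s[2]:s[3]].ravel(); q=q[dd<.18]; print(len(q),np.sort(q[:,2])[:100:20].round(4))
E
```

```text
t 14.67 tcp [0.4847 0.1602 0.0271] yaw -52.2 down [ 0.001  0.001 -1.   ] q [-0.35  0.81 -0.03  2.05  0.08  0.28 -1.36] F [-0.   0.8 -0.4] gap 1.006
3150 [0.0059 0.0066 0.0068 0.0069 0.007 ]
3150 [0.0059 0.0065 0.0067 0.0068 0.0069]
```

View pics/w9.png

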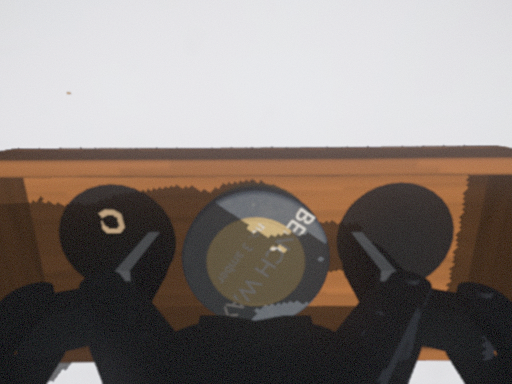

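Request:
apply_moves(
  grip_force=35,
  steps=[
    [1,[0,0,-0.002],[0,0,0]],
    [1,[0,0,-0.002],[0,0,0]],
    [0.7,[0,0,-0.002],[0,0,0]],
    [0.4,[0,0,-0.002],[0,0,0]],
    [-1,[0,0,-0.002],[0,0,0]],
    [-1,[0,0,-0.002],[0,0,0]],
    [-1,[0,0,-0.002],[0,0,0]],
    [-1,[0,0,-0.002],[0,0,0]],
    [-1,[0,0,-0.002],[0,0,0]],
    [-1,[0,0,-0.002],[0,0,0]],
    [-1,[0,0,-0.002],[0,0,0]],
  ],
)

```text
time_s: 15.63
tcp_pos: [0.4842, 0.16, 0.025]
ee_rot: [-1.451, 0.711, -0.711]
force: [-0.9, -0.8, 7.4]
finger_gap: 0.741
```

```bash
python3 st.py
```

```text
t 15.63 tcp [0.4842 0.16   0.025 ] yaw -52.2 down [ 0.001  0.    -1.   ] q [-0.35  0.81 -0.03  2.06  0.08  0.27 -1.36] F [-0.9 -0.8  7.4] gap 0.741
```

Request:
apply_moves(
  steps=[
    [-1,[0,0,0.01],[0,0,0]],
    [-1,[0,0,0.03],[0,0,0]],
    [-1,[0,0,0.05],[0,0,0]],
    [-1,[0,0.005,0.07],[0,0,0]],
    [-1,[0,0.03,0.07],[0,0,0]],
    [-1,[0,0.055,0.07],[0,0,0]],
    [-1,[0,0.08,0.07],[0,0,0]],
    [-1,[0.002,0.105,0.07],[0,0,0]],
    [-1,[0.005,0.13,0.07],[0,0,0]],
    [-1,[0.01,0.155,0.07],[0,0,0]],
    [-1,[0.014,0.18,0.07],[0,0,0]],
    [-1,[0.018,0.205,0.07],[0,0,0]],
    [-1,[0.022,0.23,0.07],[0,0,0]],
    [-1,[0.024,0.249,0.065],[0,0,0]],
    [-1,[0.024,0.249,0.06],[0,0,0]],
    [-1,[0.024,0.249,0.06],[0,0,0]],
  ],
)

```text
time_s: 16.97
tcp_pos: [0.5066, 0.4098, 0.0835]
ee_rot: [-1.453, 0.71, -0.708]
force: [-0.3, -0.5, -1.2]
finger_gap: 0.747
```

```bash
python3 st.py;python3 - <<'E'
from h import *
im,d,c=snap('wrist','w10'); P=cloud(c,d)
hsv=cv2.cvtColor(im,cv2.COLOR_RGB2HSV)
m=(P[...,2]<.012)&(P[...,2]>-.01)&(hsv[...,1]>90)&(hsv[...,0]<25)&(np.hypot(P[...,0]-.51,P[...,1]-.41)<.065)
w=P[m]; cn=[k for k in cv2.findContours(m.astype(np.uint8),0,1)[0]]; cn=max(cn,key=cv2.contourArea)[:,0]
q=onz(c,cn[:,0],cn[:,1],.006)*1000; h=cv2.convexHull(q[:,:2].astype(np.float32)); print(len(q),cv2.minEnclosingCircle(h))
print('tintop z',np.median(P[255:285,235:275,2]), P[250,256])
E
```

```text
t 16.97 tcp [0.5066 0.4098 0.0835] yaw -52.06 down [-0.002 -0.001 -1.   ] q [-0.72  0.84 -0.    1.64  0.    0.67 -1.63] F [-0.3 -0.5 -1.2] gap 0.747
472 ((511.6974792480469, 411.48968505859375), 48.724220275878906)
tintop z 0.08942707277745562 [0.51125458 0.41358651 0.08957766]
```

View pics/w10.png

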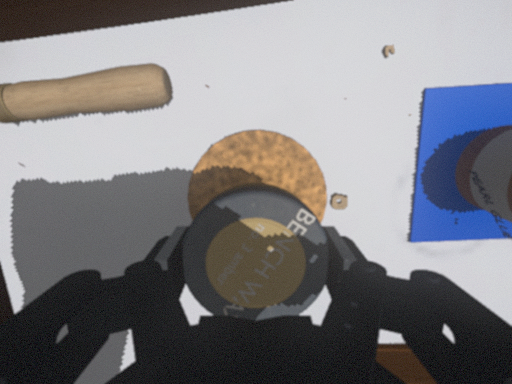

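Request:
apply_moves(
  steps=[
    [-1,[0.001,0,-0.02],[0,0,0]],
    [-1,[0.001,0,-0.035],[0,0,0]],
    [-1,[0.001,0,-0.048],[0,0,0]],
    [-1,[0.001,0,-0.055],[0,0,0]],
    [-1,[0.001,0,-0.055],[0,0,0]],
    [-1,[0.001,0,-0.055],[0,0,0]],
  ],
)

```text
time_s: 17.52
tcp_pos: [0.5091, 0.4084, 0.0293]
ee_rot: [-1.452, 0.712, -0.711]
force: [-0.0, 0.0, -0.8]
finger_gap: 0.746
```

```bash
python3 st.py
```

```text
t 17.52 tcp [0.5091 0.4084 0.0293] yaw -52.23 down [-0.    -0.001 -1.   ] q [-0.72  0.92 -0.    1.65  0.    0.58 -1.63] F [-0.   0.  -0.8] gap 0.746
```

Request:
apply_moves(
  steps=[
    [-1,[0.0005,0.001,-0.002],[0,0,0]],
    [-1,[0.0005,0.001,-0.004],[0,0,0]],
    [-1,[0.0005,0.001,-0.0055],[0,0,0]],
    [-1,[0.0005,0.001,-0.0055],[0,0,0]],
    [-1,[0.0005,0.001,-0.0055],[0,0,0]],
  ],
)

```text
time_s: 17.93
tcp_pos: [0.5099, 0.4103, 0.0242]
ee_rot: [-1.45, 0.711, -0.711]
force: [0.1, -0.3, 0.3]
finger_gap: 0.745
```

```bash
python3 st.py;python3 -c "
from h import *
im,d,c=snap('wrist','w11'); P=cloud(c,d); print(np.median(P[245:285,235:275,2]))"
```

```text
t 17.93 tcp [0.5099 0.4103 0.0242] yaw -52.2 down [ 0.001  0.001 -1.   ] q [-0.72  0.92 -0.    1.64  0.    0.57 -1.63] F [ 0.1 -0.3  0.3] gap 0.745
0.03010023912855874
```

Request:
apply_moves(
  steps=[
    [0.6,[0,0,0],[0,0,0]],
    [0.8,[0,0,0],[0,0,0]],
    [1,[0,0,0],[0,0,0]],
    [1,[0,0,0],[0,0,0]],
    [1,[0,0,0],[0,0,0]],
    [1,[0,0,0],[0,0,0]],
    [1,[0,0,0.02],[0,0,0]],
    [1,[0,0,0.05],[0,0,0]],
    [1,[0,0,0.08],[0,0,0]],
    [1,[0,0,0.11],[0,0,0]],
    [1,[0,0,0.14],[0,0,0]],
    [1,[0,0,0.155],[0,0,0]],
    [1,[0,0,0.155],[0,0,0]],
    [1,[0,0,0.155],[0,0,0]],
  ],
)

```text
time_s: 19.15
tcp_pos: [0.5099, 0.4103, 0.1797]
ee_rot: [-1.45, 0.71, -0.711]
force: [0.4, -0.4, -1.3]
finger_gap: 1.005
```

```bash
python3 st.py;python3 - <<'E'
from h import *
im,d,c=snap('wrist','w12'); P=cloud(c,d); snap('top','t12')
hsv=cv2.cvtColor(im,cv2.COLOR_RGB2HSV)
near=np.hypot(P[...,0]-.51,P[...,1]-.41)<.065
def circ(m,z):
    cn=max(cv2.findContours(m.astype(np.uint8),0,1)[0],key=cv2.contourArea)[:,0]; w=onz(c,cn[:,0],cn[:,1],z)*1000; return cv2.minEnclosingCircle(w[:,:2].astype(np.float32))
t=near&(P[...,2]>.022)&(P[...,2]<.04)
print('tin',circ(t,.030),np.median(P[t][:,2]))
print('coaster',circ(near&((hsv[...,1]>90)|t),.006))
E
```

```text
t 19.15 tcp [0.5099 0.4103 0.1797] yaw -52.2 down [ 0.001  0.001 -1.   ] q [-0.72  0.71  0.    1.58 -0.    0.85 -1.63] F [ 0.4 -0.4 -1.3] gap 1.005
tin ((508.14691162109375, 410.63690185546875), 33.64761734008789) 0.030029355865366314
coaster ((508.419921875, 410.6468200683594), 48.612098693847656)
```

View pics/w12.png

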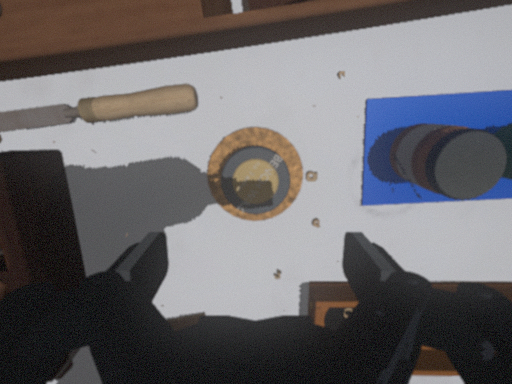

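View pics/t12.png

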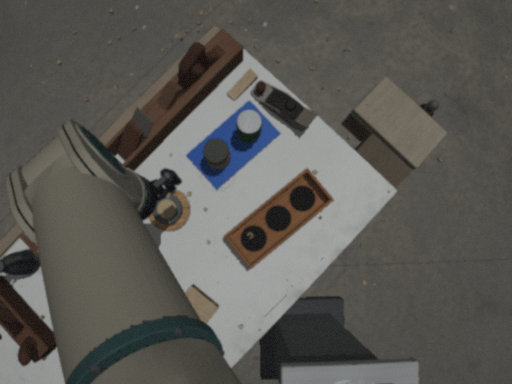

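Request:
apply_moves(
  steps=[
    [1,[0.01,-0.01,0],[0,0,0.1]],
    [1,[0.02,-0.02,0],[0,0,0.2]],
    [1,[0.03,-0.03,0],[0,0,0.3]],
    [1,[0.04,-0.04,0],[0,0,0.4]],
    [1,[0.05,-0.05,0],[0,0,0.5]],
    [1,[0.06,-0.06,0],[0,0,0.6]],
    [1,[0.07,-0.07,0],[0,0,0.7]],
    [1,[0.08,-0.08,0],[0,0,0.8]],
    [1,[0.09,-0.09,0],[0,0,0.9]],
    [1,[0.1,-0.1,0],[0,0,1.0]],
    [1,[0.11,-0.11,0],[0,0,1.1]],
    [1,[0.119,-0.115,0],[0,0,1.2]],
    [1,[0.119,-0.115,0],[0,0,1.3]],
    [1,[0.119,-0.115,0],[0,0,1.4]],
    [1,[0.119,-0.115,0],[0,0,1.5]],
    [1,[0.119,-0.115,0],[0,0,1.571]],
    [1,[0.119,-0.115,0],[0,0,1.571]],
    [1,[0.119,-0.115,0],[0,0,1.571]],
    [1,[0.119,-0.115,0],[0,0,1.571]],
  ],
)

```text
time_s: 20.83
tcp_pos: [0.6281, 0.2948, 0.1777]
ee_rot: [-1.509, -0.514, 0.517]
force: [-0.0, 0.1, 0.2]
finger_gap: 1.0
```

```bash
python3 st.py;python3 - <<'E'
from h import *
im,d,c=snap('wrist','w13'); P=cloud(c,d)
def circ(c,m,z):
    n,l,s,ce=cv2.connectedComponentsWithStats(m.astype(np.uint8)); m=l==1+np.argmax(s[1:,4])
    cn=max(cv2.findContours(m.astype(np.uint8),0,1)[0],key=cv2.contourArea)[:,0]; w=onz(c,cn[:,0],cn[:,1],z)*1000; return [np.round(x,1) for x in cv2.minEnclosingCircle(w[:,:2].astype(np.float32))]
print('jar',circ(c,(abs(P[...,2]-.079)<.006)&(np.hypot(P[...,0]-.629,P[...,1]-.2955)<.05),.079))
print('can',circ(c,(abs(P[...,2]-.091)<.006)&(np.hypot(P[...,0]-.688,P[...,1]-.226)<.05),.091))
for nm in('w8','t12','w7'):
    im,d,c=load(nm);P=cloud(c,d);g=im.max(2)
    for q in ((.440,.217),(.529,.1035)):
        m=(g<60)&(np.hypot(P[...,0]-q[0],P[...,1]-q[1])<.04)&(P[...,2]<.02)&(P[...,2]>0)
        m=cv2.morphologyEx(m.astype(np.uint8),cv2.MORPH_CLOSE,np.ones((9,9)))
        print(nm,circ(c,m,.007) if m.sum()>30 else 0)
E
```

```text
t 20.83 tcp [0.6281 0.2948 0.1777] yaw 37.71 down [-0.002 -0.001 -1.   ] q [-0.24  0.81 -0.44  1.44  0.38  0.98 -0.12] F [-0.   0.1  0.2] gap 1.0
jar [array([627.1, 295.3]), np.float64(27.9)]
can [array([685.2, 225.1]), np.float64(26.4)]
w8 [array([438.6, 216.2]), np.float64(29.9)]
w8 [array([528.4, 102.7]), np.float64(28.4)]
t12 [array([441.7, 216.3]), np.float64(28.7)]
t12 [array([533.1,  98.2]), np.float64(33.5)]
w7 [array([438. , 213.6]), np.float64(29.5)]
w7 [array([527.7, 102.6]), np.float64(28.4)]
```

View pics/w13.png

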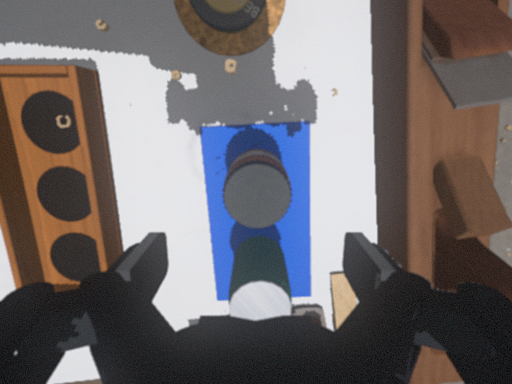

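Request:
apply_moves(
  grip_force=45,
  steps=[
    [1,[-0.0005,0,-0.03],[0,0,0]],
    [1,[-0.0005,0,-0.06],[0,0,0]],
    [1,[-0.0005,0,-0.085],[0,0,0]],
    [1,[-0.0005,0,-0.105],[0,0,0]],
    [1,[-0.0005,0,-0.115],[0,0,0]],
    [1,[-0.0005,0,-0.119],[0,0,0]],
    [1,[-0.0005,0,-0.119],[0,0,0]],
    [0.5,[-0.0005,0,-0.119],[0,0,0]],
    [-1,[-0.0005,0,-0.119],[0,0,0]],
    [-1,[-0.0005,0,-0.119],[0,0,0]],
    [-1,[-0.0005,0,-0.119],[0,0,0]],
    [-1,[-0.0005,0,-0.119],[0,0,0]],
    [-1,[-0.0005,0,-0.119],[0,0,0]],
    [-1,[-0.0005,0,-0.119],[0,0,0]],
    [-1,[-0.0005,0,-0.119],[0,0,0]],
    [-1,[-0.0005,0,-0.119],[0,0,0]],
  ],
)

```text
time_s: 22.22
tcp_pos: [0.6292, 0.2957, 0.0619]
ee_rot: [-1.508, -0.519, 0.514]
force: [-0.5, -0.1, 6.0]
finger_gap: 0.652
```

```bash
python3 st.py
```

```text
t 22.22 tcp [0.6292 0.2957 0.0619] yaw 37.8 down [ 0.003  0.002 -1.   ] q [-0.27  0.94 -0.38  1.5   0.45  0.78 -0.17] F [-0.5 -0.1  6. ] gap 0.652
```

Request:
apply_moves(
  steps=[
    [-1,[0,0,0.015],[0,0,0]],
    [-1,[0,0,0.035],[0,0,0]],
    [-1,[0,0,0.06],[0,0,0]],
    [-1,[0,0,0.075],[0,0,0]],
    [-1,[-0.02,-0.008,0.075],[0,0,0]],
    [-1,[-0.045,-0.019,0.075],[0,0,0]],
    [-1,[-0.07,-0.029,0.075],[0,0,0]],
    [-1,[-0.095,-0.039,0.075],[0,0,0]],
    [-1,[-0.12,-0.05,0.075],[0,0,0]],
    [-1,[-0.145,-0.06,0.075],[0,0,0]],
    [-1,[-0.17,-0.071,0.07],[0,0,0]],
    [-1,[-0.184,-0.076,0.06],[0,0,0]],
    [-1,[-0.188,-0.078,0.05],[0,0,0]],
    [-1,[-0.188,-0.078,0.035],[0,0,0]],
    [-1,[-0.188,-0.078,0.02],[0,0,0]],
    [-1,[-0.188,-0.078,0.012],[0,0,0]],
    [-1,[-0.188,-0.078,0.008],[0,0,0]],
    [-1,[-0.188,-0.078,0.008],[0,0,0]],
  ],
)

```text
time_s: 23.72
tcp_pos: [0.4399, 0.217, 0.0676]
ee_rot: [-1.509, -0.516, 0.517]
force: [0.2, 0.4, -2.2]
finger_gap: 0.651
```

```bash
python3 st.py;python3 -c "
from h import *
im,d,c=snap('wrist','w14'); P=cloud(c,d); print(np.median(P[240:290,230:290,2]))"
```

```text
t 23.72 tcp [0.4399 0.217  0.0676] yaw 37.82 down [-0.001 -0.    -1.   ] q [-0.32  0.73 -0.29  2.09  0.53  0.39 -0.38] F [ 0.2  0.4 -2.2] gap 0.651
0.08535962871723612
```

View pics/w14.png

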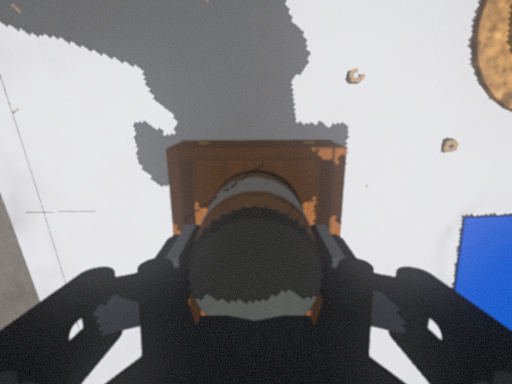

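Request:
apply_moves(
  steps=[
    [-1,[0,0,-0.001],[0,0,0]],
    [-1,[0,0,-0.0025],[0,0,0]],
    [-1,[0,0,-0.0025],[0,0,0]],
    [-1,[0,0,-0.0025],[0,0,0]],
    [0.4,[0,0,-0.0025],[0,0,0]],
    [0.6,[0,0,-0.0025],[0,0,0]],
    [1,[0,0,-0.0025],[0,0,0]],
    [1,[0,0,-0.0025],[0,0,0]],
    [1,[0,0,-0.0025],[0,0,0]],
    [1,[0,0,-0.0025],[0,0,0]],
    [1,[0,0,0.02],[0,0,0]],
    [1,[0,0,0.05],[0,0,0]],
    [1,[0,0,0.08],[0,0,0]],
    [1,[0,0,0.11],[0,0,0]],
    [1,[0,0,0.115],[0,0,0]],
    [1,[0,0,0.115],[0,0,0]],
  ],
)

```text
time_s: 25.1
tcp_pos: [0.4413, 0.2176, 0.1847]
ee_rot: [-1.508, -0.52, 0.513]
force: [-0.1, -0.5, 0.5]
finger_gap: 1.003
```

```bash
cat >> h.py <<'E'
def circ(c,m,z):
    n,l,s,ce=cv2.connectedComponentsWithStats(m.astype(np.uint8)); m=l==1+np.argmax(s[1:,4])
    cn=max(cv2.findContours(m.astype(np.uint8),0,1)[0],key=cv2.contourArea)[:,0]; w=onz(c,cn[:,0],cn[:,1],z)*1000; return [np.round(x,1) for x in cv2.minEnclosingCircle(w[:,:2].astype(np.float32))]
E
python3 st.py;python3 - <<'E'
from h import *
im,d,c=snap('wrist','w15'); P=cloud(c,d)
print('jar',circ(c,(abs(P[...,2]-.083)<.006)&(np.hypot(P[...,0]-.440,P[...,1]-.217)<.05),.083))
E
```

```text
t 25.1 tcp [0.4413 0.2176 0.1847] yaw 37.78 down [ 0.004  0.002 -1.   ] q [-0.19  0.54 -0.46  2.02  0.38  0.67 -0.25] F [-0.1 -0.5  0.5] gap 1.003
jar [array([438.3, 216.9]), np.float64(27.8)]
```

Request:
apply_moves(
  steps=[
    [1,[0.03,0.001,0],[0,0,0]],
    [1,[0.06,0.002,0],[0,0,0]],
    [1,[0.09,0.003,0],[0,0,0]],
    [1,[0.12,0.004,0],[0,0,0]],
    [1,[0.15,0.005,0],[0,0,0]],
    [1,[0.18,0.006,0],[0,0,0]],
    [1,[0.21,0.007,0],[0,0,0]],
    [1,[0.24,0.008,0],[0,0,0]],
    [1,[0.247,0.0085,0],[0,0,0]],
    [1,[0.247,0.0085,0],[0,0,0]],
    [1,[0.247,0.0085,0],[0,0,0]],
    [1,[0.247,0.0085,0],[0,0,0]],
  ],
)

```text
time_s: 26.15
tcp_pos: [0.6849, 0.226, 0.1816]
ee_rot: [-1.508, -0.515, 0.521]
force: [-0.1, -0.5, 1.1]
finger_gap: 1.004
```

```bash
python3 st.py;python3 - <<'E'
from h import *
im,d,c=snap('wrist','w16'); P=cloud(c,d)
print('can',circ(c,(abs(P[...,2]-.091)<.006)&(np.hypot(P[...,0]-.688,P[...,1]-.226)<.05),.091))
E
```

```text
t 26.15 tcp [0.6849 0.226  0.1816] yaw 37.91 down [-0.003 -0.001 -1.   ] q [-0.13  0.84 -0.45  1.34  0.39  1.04  0.02] F [-0.1 -0.5  1.1] gap 1.004
can [array([686.4, 222.9]), np.float64(26.0)]
```

View pics/w16.png

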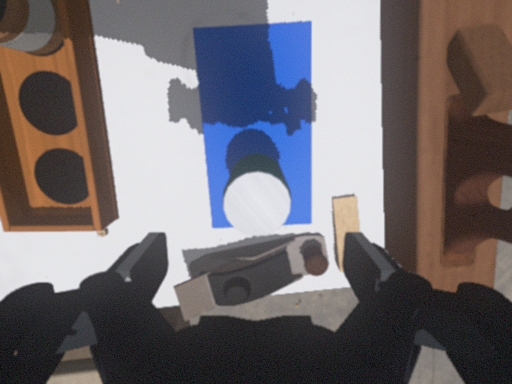

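Request:
apply_moves(
  grip_force=50,
  steps=[
    [1,[0.0005,-0.001,-0.03],[0,0,0]],
    [1,[0.0005,-0.001,-0.06],[0,0,0]],
    [1,[0.0005,-0.001,-0.085],[0,0,0]],
    [1,[0.0005,-0.001,-0.105],[0,0,0]],
    [1,[0.0005,-0.001,-0.115],[0,0,0]],
    [1,[0.0005,-0.001,-0.121],[0,0,0]],
    [1,[0.0005,-0.001,-0.121],[0,0,0]],
    [0.5,[0.0005,-0.001,-0.121],[0,0,0]],
    [-1,[0.0005,-0.001,-0.121],[0,0,0]],
    [-1,[0.0005,-0.001,-0.121],[0,0,0]],
    [-1,[0.0005,-0.001,-0.121],[0,0,0]],
    [-1,[0.0005,-0.001,-0.121],[0,0,0]],
    [-1,[0.0005,-0.001,-0.121],[0,0,0]],
    [-1,[0.0005,-0.001,-0.121],[0,0,0]],
    [-1,[0.0005,-0.001,-0.121],[0,0,0]],
    [-1,[0.0005,-0.001,-0.121],[0,0,0]],
  ],
)

```text
time_s: 27.53
tcp_pos: [0.6886, 0.225, 0.0639]
ee_rot: [-1.508, -0.519, 0.514]
force: [-2.9, -0.4, 7.0]
finger_gap: 0.639
```

```bash
python3 st.py;python3 - <<'E'
from h import *
im,d,c=snap('wrist','w17'); P=cloud(c,d)
print(np.median(P[240:290,230:290,2]))
E
```

```text
t 27.53 tcp [0.6886 0.225  0.0639] yaw 37.8 down [ 0.003  0.001 -1.   ] q [-0.15  0.98 -0.41  1.41  0.45  0.85 -0.03] F [-2.9 -0.4  7. ] gap 0.639
0.09128460317183985
```

Request:
apply_moves(
  steps=[
    [-1,[0,0,0.015],[0,0,0]],
    [-1,[0,0,0.035],[0,0,0]],
    [-1,[0,0,0.06],[0,0,0]],
    [-1,[0,0,0.075],[0,0,0]],
    [-1,[-0.02,-0.015,0.075],[0,0,0]],
    [-1,[-0.04,-0.03,0.075],[0,0,0]],
    [-1,[-0.06,-0.046,0.075],[0,0,0]],
    [-1,[-0.08,-0.061,0.075],[0,0,0]],
    [-1,[-0.1,-0.076,0.075],[0,0,0]],
    [-1,[-0.12,-0.091,0.075],[0,0,0]],
    [-1,[-0.14,-0.107,0.07],[0,0,0]],
    [-1,[-0.155,-0.117,0.06],[0,0,0]],
    [-1,[-0.1595,-0.121,0.05],[0,0,0]],
    [-1,[-0.1595,-0.121,0.035],[0,0,0]],
    [-1,[-0.1595,-0.121,0.02],[0,0,0]],
    [-1,[-0.1595,-0.121,0.012],[0,0,0]],
    [-1,[-0.1595,-0.121,0.008],[0,0,0]],
    [-1,[-0.1595,-0.121,0.008],[0,0,0]],
  ],
)

```text
time_s: 29.08
tcp_pos: [0.5279, 0.1036, 0.0694]
ee_rot: [-1.508, -0.516, 0.518]
force: [0.1, -0.0, -2.1]
finger_gap: 0.642
```

```bash
python3 st.py;python3 - <<'E'
from h import *
im,d,c=snap('wrist','w18'); P=cloud(c,d)
print(np.median(P[240:290,230:290,2]))
E
```

```text
t 29.08 tcp [0.5279 0.1036 0.0694] yaw 37.83 down [-0.001 -0.    -1.   ] q [-0.02  0.77 -0.35  1.96  0.53  0.5  -0.09] F [ 0.1 -0.  -2.1] gap 0.642
0.0968659287485126
```

View pics/w18.png

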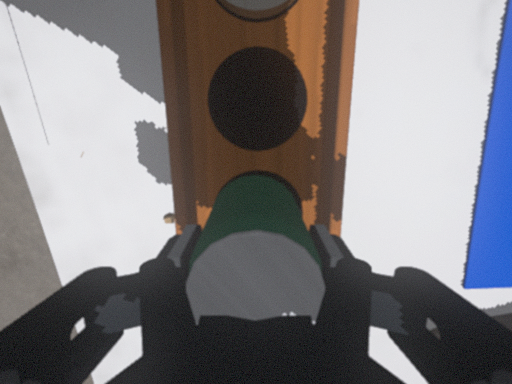

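Can is over its dark disc; ~1.7 mm to go. Seat, release, and retreat up.

Request:
apply_moves(
  steps=[
    [-1,[0,0,-0.001],[0,0,0]],
    [-1,[0,0,-0.0022],[0,0,0]],
    [-1,[0,0,-0.0022],[0,0,0]],
    [-1,[0,0,-0.0022],[0,0,0]],
    [0.4,[0,0,-0.0022],[0,0,0]],
    [0.6,[0,0,-0.0022],[0,0,0]],
    [1,[0,0,-0.0022],[0,0,0]],
    [1,[0,0,-0.0022],[0,0,0]],
    [1,[0,0,-0.0022],[0,0,0]],
    [1,[0,0,-0.0022],[0,0,0]],
    [1,[0,0,0.02],[0,0,0]],
    [1,[0,0,0.05],[0,0,0]],
    [1,[0,0,0.08],[0,0,0]],
    [1,[0,0,0.115],[0,0,0]],
    [1,[0,0,0.12],[0,0,0]],
    [1,[0,0,0.12],[0,0,0]],
  ],
)

```text
time_s: 30.47
tcp_pos: [0.5297, 0.104, 0.1923]
ee_rot: [-1.509, -0.521, 0.512]
force: [-1.0, 0.2, 0.6]
finger_gap: 1.0
```

```bash
python3 st.py;python3 - <<'E'
from h import *
im,d,c=snap('wrist','w19'); P=cloud(c,d)
print('can',circ(c,(abs(P[...,2]-.095)<.006)&(np.hypot(P[...,0]-.529,P[...,1]-.103)<.05),.095))
E
```

```text
t 30.47 tcp [0.5297 0.104  0.1923] yaw 37.79 down [ 0.005  0.001 -1.   ] q [ 0.08  0.59 -0.49  1.89  0.39  0.76  0.03] F [-1.   0.2  0.6] gap 1.0
can [array([527., 102.]), np.float64(25.9)]
```

Request:
apply_moves(
  steps=[
    [1,[0,-0.03,0.02],[0,0,0]],
    [1,[0,-0.06,0.04],[0,0,0]],
    [1,[0,-0.09,0.06],[0,0,0]],
    [1,[0,-0.12,0.08],[0,0,0]],
    [1,[0,-0.15,0.1],[0,0,0]],
    [1,[0,-0.18,0.1],[0,0,0]],
    [1,[-0.01,-0.21,0.1],[0,0,0]],
    [1,[-0.02,-0.24,0.1],[0,0,0]],
    [1,[-0.03,-0.27,0.1],[0,0,0]],
    [1,[-0.04,-0.3,0.1],[0,0,0]],
    [1,[-0.06,-0.33,0.1],[0,0,0]],
    [1,[-0.08,-0.36,0.1],[0,0,0]],
    [1,[-0.1,-0.39,0.1],[0,0,0]],
    [1,[-0.12,-0.42,0.1],[0,0,0]],
    [1,[-0.14,-0.45,0.1],[0,0,0]],
    [1,[-0.16,-0.48,0.1],[0,0,0]],
    [1,[-0.16,-0.48,0.1],[0,0,0]],
    [1,[-0.16,-0.48,0.1],[0,0,0]],
  ],
)

```text
time_s: 32.02
tcp_pos: [0.3654, -0.3781, 0.2876]
ee_rot: [-1.506, -0.51, 0.514]
force: [-0.5, 1.1, -0.5]
finger_gap: 0.999
```

```bash
python3 st.py;python3 - <<'E'
from h import *
snap('scene','s20')
snap('top','t20')
for nm in ('t','s'):
  for a in ('t0','t20') if nm=='t' else ('s0','s20'):
    im,d,c=load({'t0':'top0','s0':'scene0'}.get(a,a)); P=cloud(c,d)
    def f(q,z,r=.045,t=.006):
        m=(abs(P[...,2]-z)<t)&(np.hypot(P[...,0]-q[0],P[...,1]-q[1])<r); return circ(c,m,z) if m.sum()>20 else None
    print(a,'jar',f((.44,.217),.083),'can',f((.529,.1035),.095),'tin',f((.509,.41),.030),'plane',P[(P[...,2]>.03)&(P[...,2]<.07)&(abs(P[...,0]-.74)<.1)&(abs(P[...,1]-.13)<.1)].mean(0).round(3),'box',P[(P[...,2]>.033)&(P[...,2]<.05)&(np.hypot(P[...,0]-.29,P[...,1]-.337)<.07)].mean(0).round(3))
    if '20' in a:
        m=(P[...,2]>.003)&(P[...,2]<.04)&(np.hypot(P[...,0]-.509,P[...,1]-.41)<.065); print('coaster',circ(c,m,.006))
E
```

```text
t 32.02 tcp [ 0.3654 -0.3781  0.2876] yaw 37.49 down [-0.003  0.002 -1.   ] q [ 1.11  0.45 -0.52  1.81  0.27  0.96  1.13] F [-0.5  1.1 -0.5] gap 0.999
t0 jar [array([441.5, 217.4]), np.float64(27.6)] can [array([529.7, 103.2]), np.float64(26.0)] tin None plane [0.735 0.127 0.042] box [0.295 0.343 0.04 ]
t20 jar [array([440.3, 217.6]), np.float64(27.7)] can [array([528.1, 102.9]), np.float64(26.3)] tin [array([509. , 408.2]), np.float64(33.9)] plane [0.735 0.127 0.042] box [0.296 0.343 0.04 ]
coaster [array([509.6, 409.9]), np.float64(51.2)]
s0 jar [array([438.6, 217. ]), np.float64(28.6)] can [array([527.5, 102.7]), np.float64(26.8)] tin None plane [0.729 0.125 0.041] box [0.293 0.343 0.039]
s20 jar [array([437.8, 215.8]), np.float64(28.4)] can [array([525.9, 101.4]), np.float64(27.3)] tin [array([505.8, 406.8]), np.float64(35.8)] plane [0.729 0.125 0.041] box [0.293 0.343 0.038]
coaster [array([509.7, 412.8]), np.float64(54.4)]
```

View pics/s20.png

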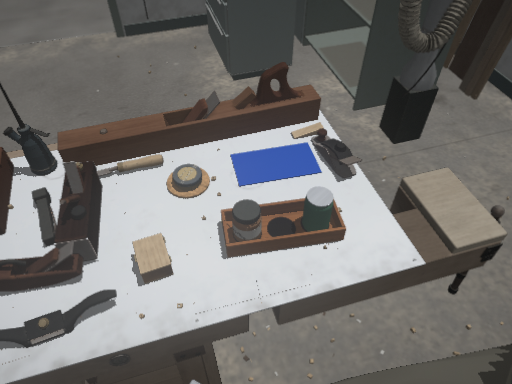

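View pics/t20.png

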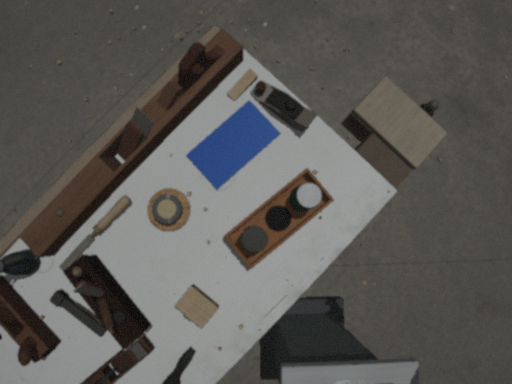

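The pictures show the jar (254,240 in the top view) and the can (308,195) upright in the caddy. The tin is on the coaster (168,209), the mat is empty, and the plane and box have not moved.

```bash
python3 -c "
from h import env
print(env.finish_job())"
```

```text
the job is handed in; nothing more can be done
None
```

The job is done and handed in at about 32 s of the 96 s allowed; no verdict was reported. I stood the jar and then the can on the blue mat, set the tin on the coaster, then put the jar and the can back in the caddy.

Last checks, comparing start and end pictures from the same camera:

| Item | Limit | Top camera | Scene camera |
|---|---|---|---|
| Jar, distance from start | 15 mm | 1.2 mm | 1.4 mm |
| Can, distance from start | 15 mm | 1.6 mm | 2.1 mm |
| Tin, distance from coaster centre | 15 mm | 2 mm | 7 mm |
| Block plane, shift | 20 mm | none seen | none seen |
| Screw box, shift | 20 mm | 1 mm or less | 1 mm or less |

- **Tin:** the cameras disagree on its offset. The wrist camera, looking down after release, gave less than 1 mm, with the lid at 30 mm as it should be. I trust the scene figure least: that oblique view takes in the sides of the tin and coaster, and it read both circles too large.
- **At rest:** the jar and the can look upright in both pictures. The gripper is open and well clear of everything.

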